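# Set the willow bundle gauge

## Robot

A 6-joint arm with a two-finger parallel gripper is mounted at the origin on the work surface. World frame = base frame: x ahead of the robot, y to its left, z up, the work surface at z = 0. Lengths are in m, angles in rad, forces in N, time in s.
With the tool pointing down it reaches from about 0.375 to 0.825 m from the base axis. Payload 5.5 kg.
Tool frame: the origin (TCP) lies on the centre line of the jaws, within the pads' length; the fingertips stand 17 mm ahead of it and the grasp point (between the pads) lies 2 mm behind it; x points along the fingers, z is the direction in which the jaws open and shut, and the axes are right-handed (so a half turn about x gives the same grasp; the last joint's range is limited). The gripper opens to 85 mm and grips with 20 to 120 N. Pads are 22 mm wide; open, the fingers measure 114 mm over their backs; the gripper's body (76 mm by 85 mm) begins 54 mm behind the grasp point. The pads swing forward as they close: fully open they stand 13 mm farther back than shut.
Start: joints at [-1.302, 0.314, -0.047, 1.21, 0, 1.571], TCP at [0.159, -0.578, 0.248] pointing down, gripper open.
Joint ranges: [-2.67, 2.67], [-0.69, 1.73], [-1.03, 1.25], [-2.08, 2.16], [-1.42, 1.45], [-3.14, 3.14]. Speed limits (rad/s): [2.39, 2.39, 3.01, 3.14, 3.14, 3.14].

## Interface

Orientations are given as a 3x3 rotation matrix whose columns are the frame's x, y, z axes.
In Python, from workcell import ctrl gives the robot as it stands. The module is installed in compiled form; this text tells all that it offers.
- The arm moves only by the shell command python3 -m creep 'ROWS' [OPENING] [FORCE]. ROWS is JSON, a list of rows, each a list of 6 numbers: the shift along the tool's x, y, z in mm, then the turn, a rotation vector about the tool's x, y, z in degrees. A call has 1 to 10 rows; each row is the pose to reach, as a shift and turn from the pose measured when the call began, along the tool's axes at that moment; what a row does not reach only later rows make up. A row lasts 1/10 s, in which the tool goes at most 50 mm and 8.59 degrees, less where a joint would pass 70% of its speed; a pose out of reach is approached as far as the arm can. A call with a gripper value outside its range is refused whole. OPENING is the finger opening in mm, from 0 to 85.4, set as the call begins (- or left out, the last holds). The fingers move at their own pace and stop on an object; FORCE is the grip in N (left out, the last holds). Time passes only in rows, so rows that repeat a pose let the fingers close. It gives the time, the measured TCP pose, the force and the opening at its end, in the units of the state.
- ctrl.get_obs(): the state, without advancing time (a new reading comes with each control period).
- ctrl.grab_frame(name): name is "scene" or "top" or "wrist"; returns (picture, depth): 400x640x3 uint8, blue, green, red; 400x640 float32, m along the optical axis (not along the pixel's ray), 0 where there is no reading.
- ctrl.calibration(name): a dict with "mtx" (3x3 intrinsics, pixels), "world_from_camera" (4x4, takes a point from camera to world coordinates). Camera axes: x right, y up, looking along -z (the intrinsics and any distortion apply to the point x, -y, -z); pixel columns grow to the right and rows downward; lengths in m; the calibration is good to about 2 mm. The wrist camera is an equidistant fisheye: a pixel r from the principal point sees the ray r / f radians off the axis. A picture is of the moment at which its call begins: read the wrist's pose just before it. calibration takes no time and is no camera call; for the wrist camera it gives the pose at the moment of the call.
- ctrl.job_done(): hands the job in, once; it reports no verdict.
The state is a dict: "t": time; "joint_pos": joint angles; "joint_velocities": joint speeds; "joint_efforts": joint torques, N m; "position": TCP position; "ee_rot": TCP orientation; "contact_force": force on the tool from outside, world axes, zero at the start; "ft_torque": the same for the moment, N m; "width": opening from 0.0 (shut) to 1.0 (fully open).
Only numpy, scipy, OpenCV 4.12 (cv2) and the standard library are available. Lean on these libraries where they do the work, as an engineer would, in place of code of your own. Each camera call takes 0.05 s, during which the arm holds its last target.

## Task

Set the bundle gauge: with a fingertip on top of its knurled wheel, roll the wheel until the moving jaw has closed so far that its pointer stands opposite the pointer of the marker tab beside the scale. Move the jaw with the wheel only, do not touch the jaw or the tab, leave the things around the gauge standing where they are (nothing is picked up), and finish with the hand clear of everything.

Things in the scene. Friction and masses are not known exactly. Their poses are not given: they have to be found in the camera images.
- gauge: bundle gauge. Plywood board fixed to the bench, own x -50 to 100, own y -170 to 140, 18 mm thick, white scale strip with black ticks along y at x 48 to 78. On it, on rubber buffers, a metal head: wheel well (62 x 104 mm, top 64 high, centred at x 0, y -100), moving jaw on two rods, fixed jaw (80 high, face at y 115). Origin at bench height, z up. Own +y from wheel to fixed jaw: closing direction
- wheel: knurled steel wheel standing out of the well, 80 mm diameter, 30 mm wide, axle level along gauge x. Origin at its centre; frame turns with it. Rolling its top towards the fixed jaw (gauge +y) closes the moving jaw 1 mm per 4 mm of rim travel (10 mm per rad); rolling back opens it. Starts at the open end stop, turns lightly (under 1.5 N at the rim), stays where it is left
- wheel_top (a point): highest point of the wheel's rim, mid-width, 92 mm above the bench unpressed, 28 mm above the well. Pressed down, the wheel sinks on the buffers with the whole head (jaws too, not the scale and tab), up to 7 mm, starting at about 3 N, plus 0.8 N per mm, and springs back. The point sinks with it but does not turn; axes as the gauge's
- jaw: moving jaw: aluminium carriage 74 x 30 mm on the rods with a dark steel plate, top 80 mm above the bench, and a flat dark pointer, 12 mm wide, out over the scale strip. Starts with 36 mm between it and the well. Origin at bench height on the rods' middle line, in line with the pointer; axes as the gauge's; slides along y
- jaw_pointer (a point): tip of the moving jaw's pointer, 38 mm above the bench, pointing to the gauge's +x
- tab: marker tab: dark steel block 18 x 22 x 26 mm with a screw head on top, at the outer edge of the scale strip, with a flat pointer facing the jaw's. Origin at bench height on the rods' middle line, in line with its pointer; axes as the gauge's. At the start 16 to 40 mm ahead of the jaw's pointer in gauge y
- tab_pointer (a point): tip of the tab's pointer, 38 mm above the bench, 8 mm in gauge x from the path of the jaw pointer's tip; the job is done when both tips have the same gauge y
- jar: closed glass jar, 60 mm diameter, 85 mm high, loose; origin at the centre of its underside
- mug: white mug, 76 mm diameter, 85 mm high, loose; origin at the centre of its underside
- block: small plywood weaving block 75 x 75 x 60 mm, loose; origin at the centre of its underside
- bodkin: basket maker's bodkin (steel spike in a wooden handle), 175 mm long, 26 mm thick, lying loose; its own x lies along it

How it is judged:
By the outcome, as a careful person would: the job done as asked, in the order asked, and still so for the second after the job is handed in, with the robot touching nothing.
It also fails if it takes over 48 s, if anything falls off the work surface, if the arm or the gripper's body presses on something with over 40 N, if the wrist force passes 120 N, or if a joint passes its speed limit or range.

## Working session

There is one attempt and no reset: what is moved stays moved. The work goes in short steps, Python scripts to look and compute and a shell command to move; the robot and the scene stay as the last step left them, time stands still between calls to the robot, and variables do not carry over. Pictures are saved under pics/ and viewed, and the job is handed in when it is done.

```bash
mkdir -p pics; cat > h.py <<'E'
import numpy as np,cv2
from workcell import ctrl
def grab(n,tag):
    c=ctrl.calibration(n); p,d=ctrl.grab_frame(n)
    cv2.imwrite(f'pics/{tag}.png',p); np.savez(f'pics/{tag}.npz',p=p,d=d,K=c['mtx'],T=c['world_from_camera'])
    return p,d,c
def world(tag,u,v,dep=None):
    z=np.load(f'pics/{tag}.npz');K=z['K'];d=z['d'][int(round(v)),int(round(u))] if dep is None else dep
    x=(u-K[0,2])/K[0,0]*d;y=(v-K[1,2])/K[1,1]*d
    return (z['T']@[x,-y,-d,1])[:3]
def cloud(tag):
    z=np.load(f'pics/{tag}.npz');K=z['K'];d=z['d'];v,u=np.mgrid[:d.shape[0],:d.shape[1]]
    P=np.stack([(u-K[0,2])/K[0,0]*d,-(v-K[1,2])/K[1,1]*d,-d,np.ones_like(d)],-1)
    return (P@z['T'].T)[...,:3],z['p']
def planez(tag,u,v,h):
    a=world(tag,u,v,1.0);z=np.load(f'pics/{tag}.npz');c=z['T'][:3,3]
    r=a-c;return c+r*(h-c[2])/r[2]
E
python3 - <<'E'
from h import *
for n in('top','scene'):
    p,d,c=grab(n,n+'0');print(n,c)
o=ctrl.get_obs();print(o)
E
```

```text
top {'mtx': array([[365.63242896,   0.        , 328.42343373],
       [  0.        , 365.63242896, 204.30867022],
       [  0.        ,   0.        ,   1.        ]]), 'world_from_camera': array([[ 2.05572921e-03,  9.99083804e-01, -4.27472380e-02,
         5.57236678e-01],
       [-9.99434726e-01,  6.18262849e-04, -3.36131837e-02,
         6.20235397e-02],
       [-3.35559584e-02,  4.27921738e-02,  9.98520319e-01,
         7.26814815e-01],
       [ 0.00000000e+00,  0.00000000e+00,  0.00000000e+00,
         1.00000000e+00]])}
scene {'mtx': array([[495.96441278,   0.        , 328.67336234],
       [  0.        , 495.96441278, 193.17120125],
       [  0.        ,   0.        ,   1.        ]]), 'world_from_camera': array([[-0.8324148 , -0.36990214,  0.41262332,  0.97405814],
       [ 0.55408015, -0.54349477,  0.63056215,  0.65569995],
       [-0.00898767,  0.75351566,  0.65736852,  0.69884345],
       [ 0.        ,  0.        ,  0.        ,  1.        ]])}
{'t': 0.1, 'joint_pos': array([-1.30200188e+00,  3.14190647e-01, -4.79659012e-02,  1.21021059e+00,
       -1.16898239e-06,  1.57079107e+00]), 'joint_velocities': array([-0.00017623, -0.00337389,  0.00172284, -0.00132596, -0.00032334,
       -0.00015355]), 'joint_efforts': array([-3.81412644e-05, -5.40769494e+01,  3.40540195e+01,  1.12356697e-02,
        3.65101323e-05,  8.45878834e-08]), 'position': array([ 0.15921014, -0.57797911,  0.24750536]), 'ee_rot': array([[-4.18284939e-04,  9.64090357e-01,  2.65574112e-01],
       [ 1.51409058e-03,  2.65574441e-01, -9.64089168e-01],
       [-9.99998766e-01, -1.16071914e-06, -1.57080591e-03]]), 'contact_force': array([ 0.00124254, -0.35774852, -0.84621644]), 'ft_torque': array([ 0.03867014, -0.00222854,  0.0180476 ]), 'width': 1.00253512241343}
```

View pics/top0.png

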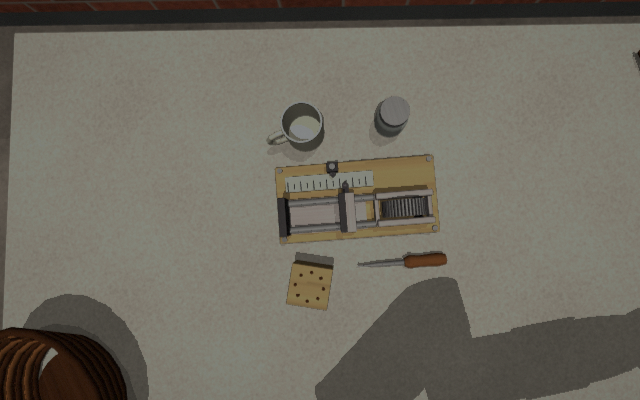

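View pics/scene0.png

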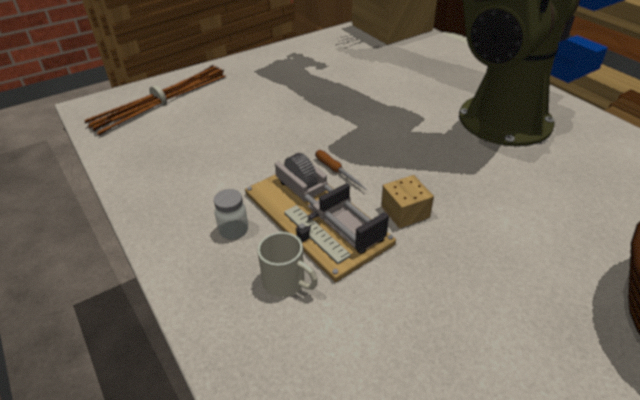

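The top view shows the gauge with its wheel at about (405,208), the jaw pointer near (346,185), the tab near (332,168) and the fixed jaw at (283,217). The jar (393,115), mug (300,125), block (310,285) and bodkin (405,262) stand around it. Next I'll enlarge this view and fit the gauge pose.

```bash
python3 - <<'E'
from h import *
p=cv2.imread('pics/top0.png')[145:250,265:450]
cv2.imwrite('pics/top0z.png',cv2.resize(p,None,fx=4.3,fy=4.3,interpolation=cv2.INTER_CUBIC))
X,_=cloud('top0')
for n,(u,v) in dict(wheel=(405,208),jaw=(347,205),tab=(332,168),board=(300,172),fixed=(283,217),jar=(393,105)).items(): print(n,X[v,u].round(4))
# wheel cloud
m=(X[...,2]>.075)&(X[...,2]<.12)
m[:190]=0;m[230:]=0;m[:,:380]=0;m[:,440:]=0
print(m.sum(),X[m].min(0),X[m].max(0),X[m].mean(0))
E
```

```text
wheel [ 0.5781 -0.0485  0.0938]
jaw [0.5849 0.0504 0.051 ]
tab [0.6536 0.0782 0.0515]
board [0.6506 0.1415 0.0189]
fixed [0.5623 0.1644 0.0803]
jar [ 0.7606 -0.0303  0.0849]
654 [ 0.56267603 -0.08846773  0.07502916] [ 0.59627527 -0.0197726   0.09529646] [ 0.57982948 -0.05257925  0.08751194]
```

View pics/top0z.png

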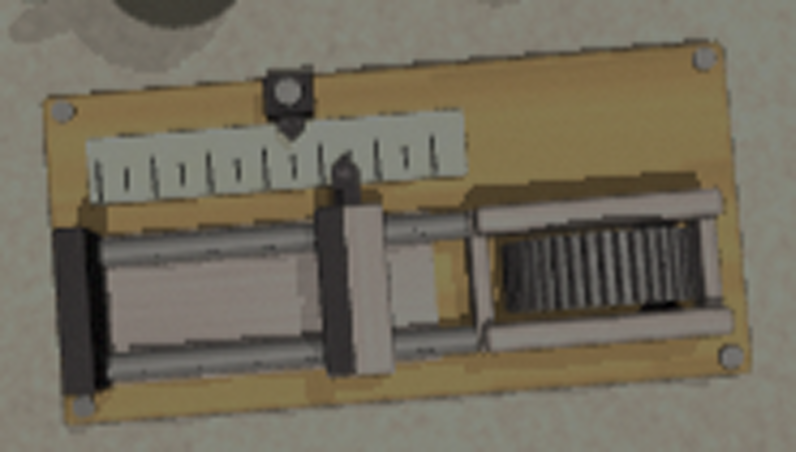

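```bash
python3 - <<'E'
from h import *
f=lambda a:((a[0]+.5)/4.3-.5+265,(a[1]+.5)/4.3-.5+145)
Z=[(45,97),(722,42),(750,370),(68,424)];L=np.array([(100,140),(100,-170),(-50,-170),(-50,140)])/1e3
W=np.array([planez('top0',*f(a),.018)[:2] for a in Z])
a=L-L.mean(0);b=W-W.mean(0)
U,S,Vt=np.linalg.svd(a.T@b);R=(U@Vt).T;t=W.mean(0)-R@L.mean(0)
print(R,t,np.degrees(np.arctan2(R[1,0],R[0,0])),((L@R.T+t-W)*1e3).round(1))
np.savez('pose.npz',R=R,t=t)
print('wheel',R@[0,-.1]+t)
for n,q in dict(jaw=(345,152),tab=(291,140)).items(): print(n,(R.T@(planez('top0',*f(q),.038)[:2]-t)*1e3).round(1))
X,_=cloud('top0')
Y=X.copy();Y[...,:2]=(X[...,:2]-t)@R
m=(X[...,2]>.08)&(X[...,2]<.12);m[:190]=0;m[230:]=0;m[:,:380]=0;m[:,440:]=0
print(Y[m].min(0),Y[m].max(0),Y[m].mean(0))
E
```

```text
[[ 0.99683205 -0.07953527]
 [ 0.07953527  0.99683205]] [0.57233727 0.04493902] 4.561853502827245 [[ 0.5  1.8]
 [ 1.2 -1.2]
 [-1.2 -2.2]
 [-0.6  1.6]]
wheel [ 0.5802908  -0.05474419]
jaw [61.   4.5]
tab [68.2 27.7]
[-0.01520233 -0.12900612  0.08012258] [ 0.01466672 -0.06913947  0.09529646] [-0.00028957 -0.09823163  0.08880359]
```

Jaw-to-tab gap is about 23 mm, so I need about 93 mm of rim travel. I'll shut the fingers and travel at height, turning the tool so that its z lies along gauge y.

```bash
python3 -m creep '[[0,34,-24,2,0,0],[0,70,-48,4,0,0],[0,108,-75,6,0,0],[0,146,-102,8,0,0],[0,184,-129,10,0,0],[0,222,-155,10.8,0,0],[0,260,-182,10.8,0,0],[0,298,-208,10.8,0,0],[0,336,-235,10.8,0,0],[0,374,-261,10.8,0,0]]' 0 20; python3 - <<'E'
from h import *
o=ctrl.get_obs();print(o['joint_pos'],o['position'],o['ee_rot'].round(3),o['width'])
E
```

```text
t: 1.1
position: [0.4511, -0.2252, 0.2477]
ee_rot: [[-0.001, 0.997, 0.08], [0.002, 0.08, -0.997], [-1.0, -0.001, -0.002]]
contact_force: [1.3, -0.4, 0.2]
width: 0.003
[-4.63705852e-01  1.35175560e-01 -2.73977065e-01  1.16297936e+00
  1.10657498e-03  2.59754647e+00] [ 0.45114988 -0.22521942  0.24774555] [[-0.001  0.997  0.08 ]
 [ 0.002  0.08  -0.997]
 [-1.    -0.001 -0.002]] 0.002945470052028217
```

```bash
python3 -m creep '[[0,30,-31,0,0,0],[0,60,-61,0,0,0],[15,90,-92,0,0,0],[40,118,-120,0,0,0],[65,142,-146,0,0,0],[88,142,-146,0,0,0],[95,142,-146,0,0,0]]'; python3 - <<'E'
from h import *
o=ctrl.get_obs();print(o['joint_pos'],o['position'],o['contact_force'])
grab('wrist','w1');grab('scene','s1');p,d,c=grab('top','t1')
print(ctrl.calibration('wrist'))
cv2.imwrite('pics/t1z.png',cv2.resize(p[145:250,265:450],None,fx=4.3,fy=4.3,interpolation=cv2.INTER_CUBIC))
cv2.imwrite('pics/s1z.png',cv2.resize(cv2.imread('pics/s1.png')[100:300,200:460],None,fx=3,fy=3,interpolation=cv2.INTER_CUBIC))
E
```

```text
t: 1.8
position: [0.5792, -0.0669, 0.1497]
ee_rot: [[-0.006, 0.997, 0.082], [0.002, 0.082, -0.997], [-1.0, -0.006, -0.002]]
contact_force: [-1.0, 0.3, -0.4]
width: -0.0
[-1.15707560e-01  3.43351351e-01 -2.36831595e-01  9.96767837e-01
  1.29933568e-03  2.94358235e+00] [ 0.57920516 -0.06690851  0.14965164] [-0.98418297  0.31656127 -0.3510215 ]
{'mtx': array([[309.70691629,   0.        , 319.21866202],
       [  0.        , 309.70691629, 194.64974172],
       [  0.        ,   0.        ,   1.        ]]), 'world_from_camera': array([[ 0.07999392,  0.94282244,  0.32355342,  0.6628351 ],
       [-0.99679318,  0.0763396 ,  0.02399204, -0.061952  ],
       [-0.0020797 , -0.32443506,  0.94590569,  0.27796547],
       [ 0.        ,  0.        ,  0.        ,  1.        ]])}
```

View pics/w1.png

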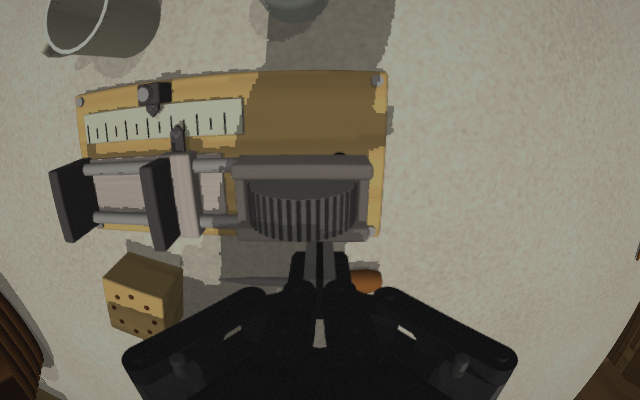

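View pics/s1z.png

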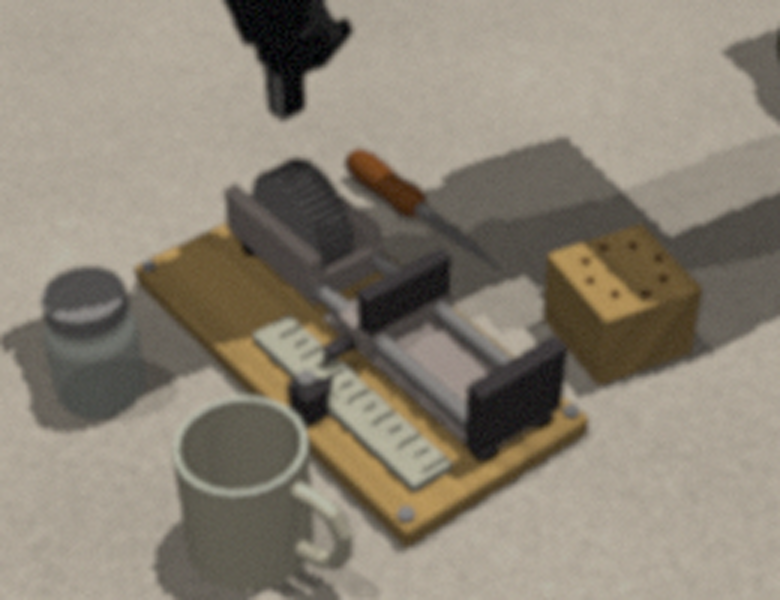

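View pics/t1z.png

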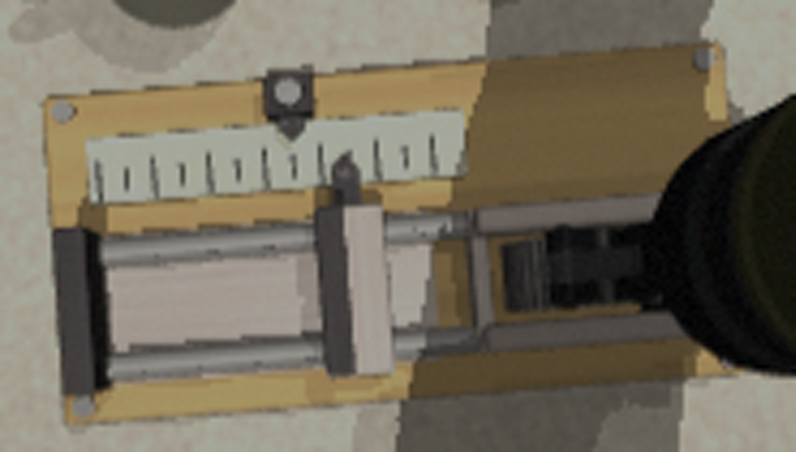

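The wrist view shows the shut fingers over the wheel. The jaw pointer is at (178,132) and the tab pointer at (152,108), both clear to see. The scene view shows the fingertip above the wheel with everything still in place. Descending.

```bash
python3 -m creep '[[20,0,0,0,0,0],[34,0,0,0,0,0],[38,0,0,0,0,0],[38,0,0,0,0,0]]'; python3 -m creep '[[1,0,0,0,0,0],[2,0,0,0,0,0],[2,0,0,0,0,0]]';python3 -m creep '[[1,0,0,0,0,0],[2,0,0,0,0,0],[2,0,0,0,0,0]]'; python3 -c "
from h import *
o=ctrl.get_obs();z=np.load('pose.npz');print(o['position'],z['R'].T@(o['position'][:2]-z['t']))"
```

```text
t: 2.35
position: [0.5798, -0.0689, 0.1148]
ee_rot: [[-0.003, 0.997, 0.079], [0.002, 0.079, -0.997], [-1.0, -0.002, -0.002]]
contact_force: [1.0, 0.4, -0.0]
width: 0.001
t: 2.65
position: [0.5801, -0.069, 0.1133]
ee_rot: [[-0.002, 0.997, 0.079], [0.002, 0.079, -0.997], [-1.0, -0.002, -0.002]]
contact_force: [-0.1, -0.2, -0.1]
width: -0.004
t: 2.95
position: [0.58, -0.0689, 0.1112]
ee_rot: [[-0.002, 0.997, 0.079], [0.002, 0.079, -0.997], [-1.0, -0.002, -0.002]]
contact_force: [-0.7, -1.1, -0.2]
width: 0.002
[ 0.58004734 -0.0688977   0.11119908] [-0.00136839 -0.11408931]
```

```bash
python3 -m creep '[[1,0,0,0,0,0],[2,0,0,0,0,0],[3,0,0,0,0,0],[3,0,0,0,0,0]]';python3 -m creep '[[1,0,0,0,0,0],[2,0,0,0,0,0],[2,0,0,0,0,0]]';python3 -m creep '[[1,0,0,0,0,0],[2,0,0,0,0,0],[2,0,0,0,0,0]]'
```

```text
t: 3.35
position: [0.58, -0.0689, 0.1081]
ee_rot: [[-0.002, 0.997, 0.079], [0.002, 0.079, -0.997], [-1.0, -0.002, -0.002]]
contact_force: [1.4, 0.6, 0.1]
width: -0.002
t: 3.65
position: [0.5801, -0.0689, 0.1063]
ee_rot: [[-0.002, 0.997, 0.079], [0.002, 0.079, -0.997], [-1.0, -0.002, -0.002]]
contact_force: [-1.7, 0.2, 4.2]
width: -0.001
t: 3.95
position: [0.5801, -0.0689, 0.1045]
ee_rot: [[-0.002, 0.997, 0.079], [0.002, 0.079, -0.997], [-1.0, -0.001, -0.002]]
contact_force: [-2.1, 1.2, 5.5]
width: 0.004
```

Contact at TCP z of about 107 mm, now 5.5 N. First stroke.

```bash
python3 -m creep '[[0,0,-3,0,0,0],[0,0,-7,0,0,0],[0,0,-11,0,0,0],[0,0,-15,0,0,0],[0,0,-19,0,0,0],[0,0,-23,0,0,0],[0,0,-27,0,0,0],[0,0,-28,0,0,0]]'; python3 - <<'E'
from h import *
grab('wrist','w2');p,d,c=grab('top','t2')
cv2.imwrite('pics/t2z.png',cv2.resize(p[145:250,265:450],None,fx=4.3,fy=4.3,interpolation=cv2.INTER_CUBIC))
E
```

```text
t: 4.75
position: [0.5779, -0.0407, 0.1049]
ee_rot: [[-0.001, 0.997, 0.079], [0.001, 0.079, -0.997], [-1.0, -0.001, -0.001]]
contact_force: [-2.5, -0.7, 5.2]
width: 0.002
```

View pics/t2z.png

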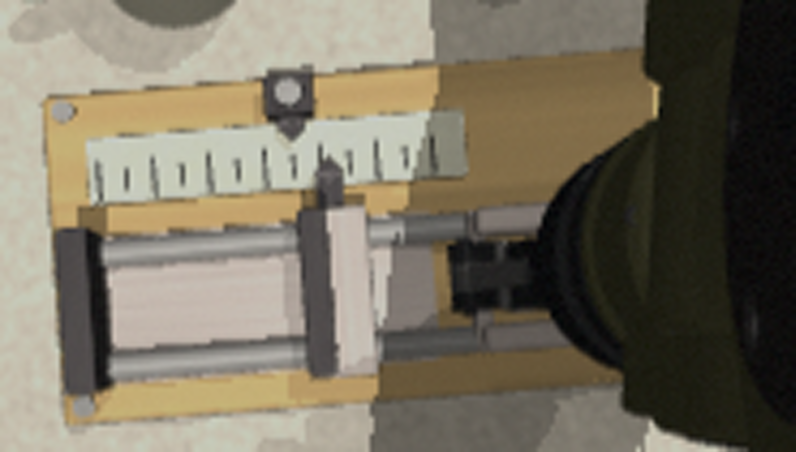

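The top view shows the jaw pointer moved from about (345,152) to (328,158) in the enlargement, roughly 7 mm with no slip. Next: lift, go back, and do the second stroke.

```bash
python3 -m creep '[[-8,0,0,0,0,0],[-14,0,0,0,0,0],[-14,0,10,0,0,0],[-14,0,22,0,0,0],[-14,0,28,0,0,0],[-14,0,28,0,0,0],[-6,0,28,0,0,0],[-2,0,28,0,0,0],[0,0,28,0,0,0],[1,0,28,0,0,0]]'; python3 -m creep '[[0,0,-3,0,0,0],[0,0,-7,0,0,0],[0,0,-11,0,0,0],[0,0,-15,0,0,0],[0,0,-19,0,0,0],[0,0,-23,0,0,0],[0,0,-27,0,0,0],[0,0,-28,0,0,0]]'; python3 - <<'E'
from h import *
p,d,c=grab('top','t3')
cv2.imwrite('pics/t3z.png',cv2.resize(p[145:250,265:450],None,fx=4.3,fy=4.3,interpolation=cv2.INTER_CUBIC))
E
```

```text
t: 5.85
position: [0.5801, -0.0687, 0.1039]
ee_rot: [[-0.001, 0.997, 0.079], [0.001, 0.079, -0.997], [-1.0, -0.001, -0.001]]
contact_force: [-1.2, -1.5, 6.0]
width: -0.002
t: 6.65
position: [0.5778, -0.04, 0.1044]
ee_rot: [[-0.001, 0.997, 0.08], [0.001, 0.08, -0.997], [-1.0, -0.001, -0.001]]
contact_force: [-1.8, 0.3, 6.5]
width: -0.003
```

View pics/t3z.png

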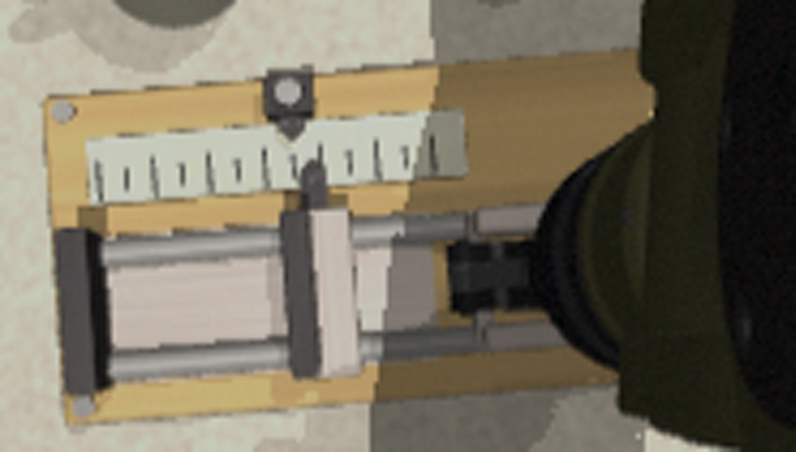

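Jaw pointer now at about (313,160), with the tab at (291,140), so roughly 9 mm remains. Third stroke, then lift and measure closely.

```bash
python3 -m creep '[[-8,0,0,0,0,0],[-14,0,0,0,0,0],[-14,0,10,0,0,0],[-14,0,22,0,0,0],[-14,0,28,0,0,0],[-14,0,28,0,0,0],[-6,0,28,0,0,0],[-2,0,28,0,0,0],[0,0,28,0,0,0],[0,0,28,0,0,0]]'; python3 -m creep '[[0,0,-3,0,0,0],[0,0,-7,0,0,0],[0,0,-11,0,0,0],[0,0,-15,0,0,0],[0,0,-19,0,0,0],[0,0,-23,0,0,0],[0,0,-27,0,0,0],[0,0,-28,0,0,0]]'; python3 -m creep '[[-8,0,0,0,0,0],[-14,0,0,0,0,0],[-14,0,10,0,0,0],[-14,0,22,0,0,0],[-14,0,28,0,0,0],[-14,0,28,0,0,0]]';python3 - <<'E'
from h import *
p,d,c=grab('top','t4')
cv2.imwrite('pics/t4z.png',cv2.resize(p[150:210,300:370],None,fx=10,fy=10,interpolation=cv2.INTER_CUBIC))
p,d,c=grab('wrist','w4')
cv2.imwrite('pics/w4z.png',cv2.resize(p[70:170,70:230],None,fx=5,fy=5,interpolation=cv2.INTER_CUBIC))
E
```

```text
t: 7.7
position: [0.5803, -0.068, 0.1044]
ee_rot: [[-0.001, 0.997, 0.081], [0.001, 0.081, -0.997], [-1.0, -0.001, -0.001]]
contact_force: [-1.1, -0.8, 6.4]
width: -0.005
t: 8.5
position: [0.578, -0.0392, 0.1048]
ee_rot: [[-0.001, 0.997, 0.082], [0.001, 0.082, -0.997], [-1.0, -0.0, -0.001]]
contact_force: [-0.9, -0.3, 6.1]
width: 0.0
t: 9.1
position: [0.5801, -0.0686, 0.1184]
ee_rot: [[-0.001, 0.997, 0.08], [0.001, 0.08, -0.997], [-1.0, -0.001, -0.001]]
contact_force: [-0.2, -0.2, -0.5]
width: 0.003
```

View pics/t4z.png

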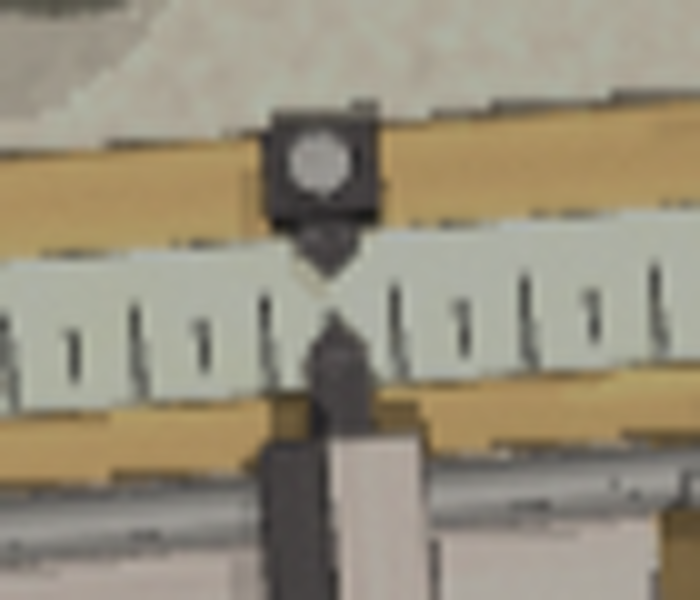

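View pics/w4z.png

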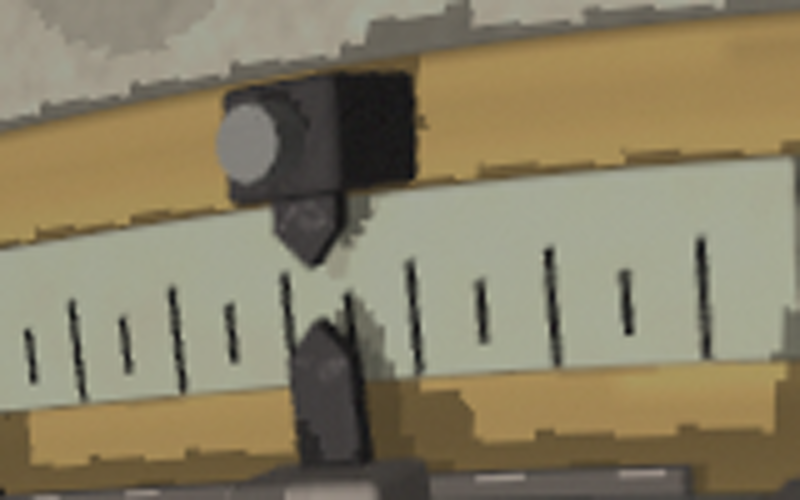

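The wrist enlargement shows the jaw tip at (322,320) and the tab tip at (318,265). About 1 mm is left. I'll put the wrist camera straight over the pointers to measure it without parallax.

```bash
cat > m.py <<'E'
from h import *
import sys
tag=sys.argv[1]
T=ctrl.calibration('wrist');o=ctrl.get_obs();p,d,c=grab('wrist',tag)
z=np.load('pose.npz');R,t=z['R'],z['t'];K=T['mtx'];W=T['world_from_camera']
# rectify to gauge-aligned plane at z=.038: 0.1 mm/px, gauge y to left, x up
S=10;ys=np.arange(60,0,-1/S);xs=np.arange(95,40,-1/S)
GX,GY=np.meshgrid(xs,ys,indexing='ij')
P=np.stack([GX,GY],-1)/1e3@R.T+t
P=np.concatenate([P,np.full(P.shape[:2]+(1,),.038)],-1)
C=(P-W[:3,3])@W[:3,:3];C=C*[1,-1,-1]
r=np.hypot(C[...,0],C[...,1]);th=np.arctan2(r,C[...,2])
u=K[0,0]*th*C[...,0]/r+K[0,2];v=K[1,1]*th*C[...,1]/r+K[1,2]
im=cv2.remap(p,u.astype('f4'),v.astype('f4'),cv2.INTER_CUBIC)
cv2.imwrite(f'pics/{tag}r.png',im)
print('cam gauge',R.T@(W[:2,3]-t),W[2,3],o['position'],'u',u.min(),u.max(),v.min(),v.max())
E
python3 -m creep '[[-15,0,0,0,0,0],[-30,0,0,0,0,0],[-30,0,-20,0,0,0],[-30,0,-55,0,0,0],[-30,0,-90,0,0,0],[-30,0,-120,0,0,0],[-30,0,-135,0,0,0],[-30,0,-140,0,0,0],[-30,0,-140,0,0,0],[-30,0,-140,0,0,0]]'; python3 m.py w5
```

```text
t: 10.2
position: [0.57, 0.0591, 0.1486]
ee_rot: [[-0.002, 0.995, 0.098], [0.011, 0.098, -0.995], [-1.0, -0.001, -0.011]]
contact_force: [-0.1, -0.7, -0.2]
width: 0.003
cam gauge [0.08154686 0.01468145] 0.2736096542330062 [0.57001653 0.05910504 0.14855781] u 262.9590761095309 342.8480230990318 74.50153938868931 146.81688670596012
```

View pics/w5r.png

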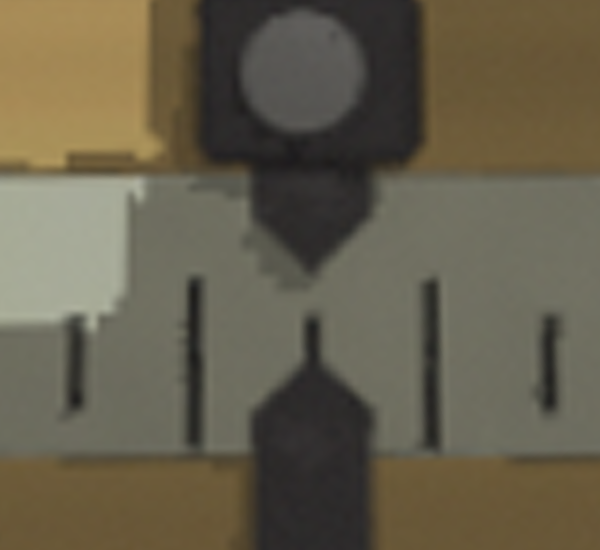

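View pics/w5.png

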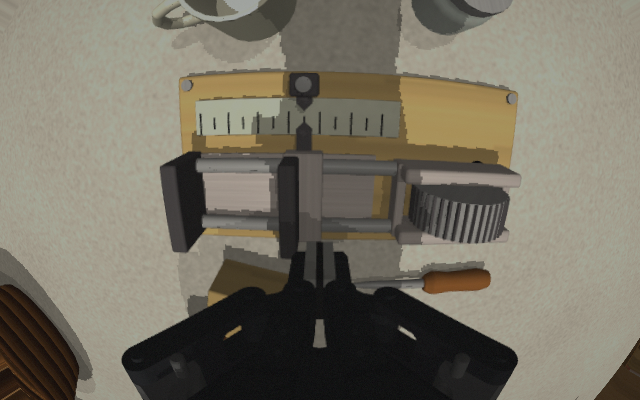

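The rectified view puts the jaw tip at (312,360) and the tab tip at (311,272), already within about 0.1 mm. The coarse top view suggested about 0.8 mm remained. The arm was still lagging for this picture, so I'll settle it and recheck from both cameras.

```bash
python3 -m creep '[[0,2,-4,0,0,0],[0,5,-8,0,0,0],[0,5,-8,0,0,0],[0,5,-8,0,0,0],[0,5,-8,0,0,0]]'; python3 m.py w6; python3 - <<'E'
from h import *
im=cv2.imread('pics/w6r.png').astype(float).mean(2)
for v in list(range(200,275,8))+list(range(355,540,10)):
    row=im[v,215:410];m=np.where(row<70)[0]
    print(v,(215+m.min(),215+m.max(),215+m.mean()) if len(m) else None)
# top rectify
z=np.load('pose.npz');R,t=z['R'],z['t']
grab('top','t6');q=np.load('pics/t6.npz');K,W=q['K'],q['T']
S=10;ys=np.arange(60,0,-1/S);xs=np.arange(95,40,-1/S)
GX,GY=np.meshgrid(xs,ys,indexing='ij')
P=np.stack([GX,GY],-1)/1e3@R.T+t
P=np.concatenate([P,np.full(P.shape[:2]+(1,),.038)],-1)
C=(P-W[:3,3])@W[:3,:3]*[1,-1,-1]
im=cv2.remap(cv2.imread('pics/t4.png'),(K[0,0]*C[...,0]/C[...,2]+K[0,2]).astype('f4'),(K[1,1]*C[...,1]/C[...,2]+K[1,2]).astype('f4'),cv2.INTER_CUBIC)
cv2.imwrite('pics/t4r.png',im)
E
```

```text
t: 10.75
position: [0.5746, 0.0638, 0.1486]
ee_rot: [[-0.003, 0.995, 0.104], [0.014, 0.104, -0.995], [-1.0, -0.001, -0.014]]
contact_force: [-1.0, -0.2, 0.8]
width: 0.002
cam gauge [0.08647148 0.01908548] 0.2736331961594973 [0.57455437 0.06382287 0.1486048 ] u 269.6154492343115 349.6469105163031 80.71013870656176 153.3204769596946
200 (np.int64(249), np.int64(368), np.float64(308.5))
208 (np.int64(250), np.int64(367), np.float64(308.5))
216 (np.int64(251), np.int64(365), np.float64(308.0))
224 (np.int64(258), np.int64(359), np.float64(308.5))
232 (np.int64(266), np.int64(352), np.float64(309.0))
240 (np.int64(275), np.int64(344), np.float64(309.5))
248 (np.int64(285), np.int64(332), np.float64(308.5))
256 (np.int64(292), np.int64(324), np.float64(308.0))
264 (np.int64(299), np.int64(316), np.float64(307.5))
272 (np.int64(306), np.int64(310), np.float64(308.0))
355 (np.int64(302), np.int64(316), np.float64(309.0))
365 (np.int64(299), np.int64(324), np.float64(311.5))
375 (np.int64(292), np.int64(334), np.float64(313.0))
385 (np.int64(282), np.int64(346), np.float64(314.0))
395 (np.int64(272), np.int64(356), np.float64(314.0))
405 (np.int64(261), np.int64(367), np.float64(314.0))
415 (np.int64(251), np.int64(371), np.float64(311.0))
425 (np.int64(251), np.int64(370), np.float64(310.5))
435 (np.int64(251), np.int64(369), np.float64(310.0))
445 (np.int64(251), np.int64(370), np.float64(310.5))
455 (np.int64(215), np.int64(372), np.float64(293.5))
465 (np.int64(238), np.int64(373), np.float64(305.5))
475 (np.int64(242), np.int64(373), np.float64(307.5))
485 (np.int64(241), np.int64(374), np.float64(307.5))
495 (np.int64(240), np.int64(374), np.float64(307.0))
505 (np.int64(240), np.int64(374), np.float64(307.0))
515 (np.int64(239), np.int64(375), np.float64(307.0))
525 (np.int64(236), np.int64(376), np.float64(306.0))
535 (np.int64(229), np.int64(376), np.float64(302.5))
```

View pics/w6r.png

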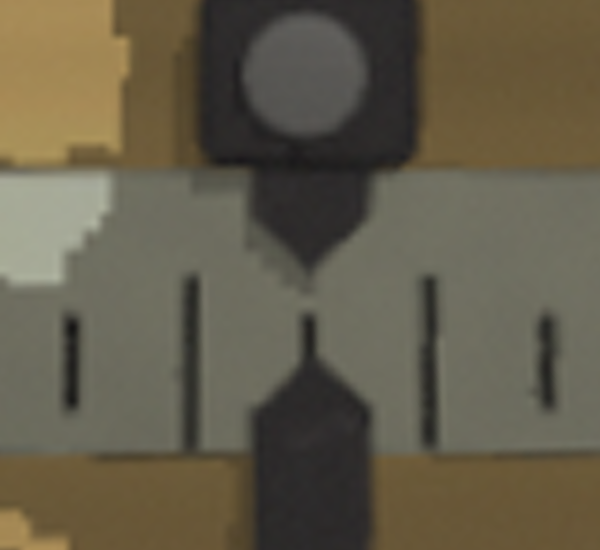

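View pics/t4r.png

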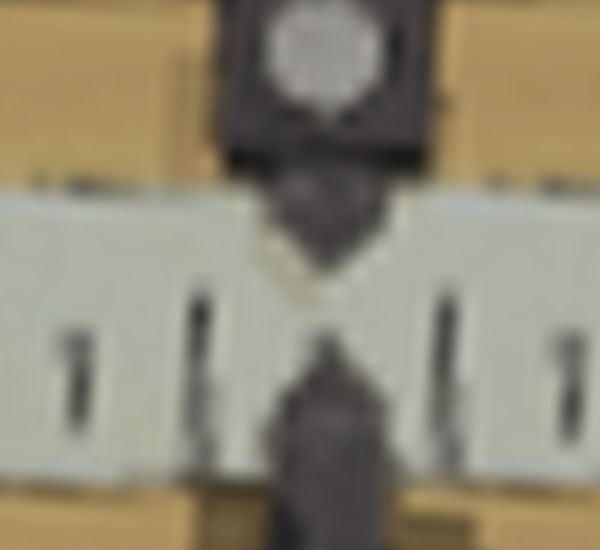

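Settled wrist view: tab pointer centred at about column 308.5, jaw pointer at about 311, at 0.1 mm per pixel. The rectified top view gives 327.5 and about 329. Both put the jaw within about 0.25 mm of the tab, so my reading of 0.8 mm was just tilt and coarse pixels. No correction is needed. I'll retreat upward, away from the joint-6 limit, and check the scene.

```bash
python3 -m creep '[[-20,0,0,0,0,0],[-45,0,0,0,0,0],[-70,0,15,0,0,0],[-90,0,45,0,0,0],[-100,0,80,0,0,0],[-100,0,115,0,0,0],[-100,0,140,0,0,0],[-100,0,150,0,0,0],[-100,0,150,0,0,0],[-100,0,150,0,0,0]]'; python3 - <<'E'
from h import *
o=ctrl.get_obs();print(o['joint_pos'],o['contact_force'])
p,d,c=grab('top','t7');s,_,_=grab('scene','s7')
cv2.imwrite('pics/t7z.png',cv2.resize(p[90:320,250:460],None,fx=2.6,fy=2.6,interpolation=cv2.INTER_CUBIC))
a=cv2.imread('pics/scene0.png');cv2.imwrite('pics/s7c.png',np.vstack([a[140:310,180:480],s[140:310,180:480]]))
E
```

```text
t: 11.85
position: [0.5901, -0.086, 0.2463]
ee_rot: [[-0.003, 0.995, 0.104], [0.015, 0.104, -0.994], [-1.0, -0.002, -0.015]]
contact_force: [0.0, 0.2, -0.1]
width: -0.001
[-0.15218423  0.31205016 -0.05378989  1.21054236  0.01431785  2.88527265] [ 0.01632943  0.21309433 -0.07526015]
```

View pics/t7z.png

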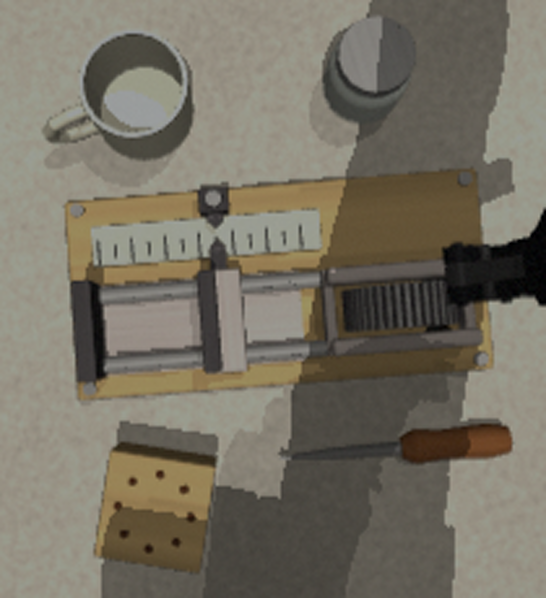

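View pics/s7c.png

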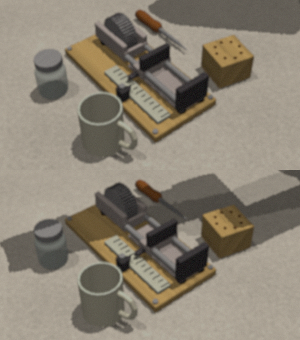

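The pointers stand opposite each other at about (217,233) in the enlarged top view. The mug, jar, block and bodkin are where they were, and the hand is high and clear.

```bash
python3 -c "
from workcell import ctrl
ctrl.job_done()"
```

```text
the job is handed in; nothing more can be done
```

I closed the jaw by rolling the wheel in three strokes of about 28 mm with the shut fingertips, pressing with about 5–6.5 N at the readings before and after the strokes. Its pointer now stands opposite the tab's pointer. I then lifted the hand clear and handed the job in at about 12 s.

- **Alignment:** the two wrist-camera views from above the pointers put the jaw pointer within 0.1 and 0.25 mm of the tab's, slightly short of it if anything. The rectified top view agreed. An earlier rough reading of the raw top image suggested about 0.8 mm was left. I put that down to coarse pixels and image tilt, and made no further correction.
- **Surroundings:** by eye in the before and after pictures, the jar, mug, block, bodkin and tab have not moved. The contact force reads about zero with the hand at rest.
- **Shortfall in one move:** the measuring position over the pointers was not fully reached, and the tool ended turned about 1.5°. I take this to be the last joint nearing its range. It happened in free air and does not affect the gauge.

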